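# Press home the rocking jar lid

### The job

One of the three wooden jar lids is not home, though they look alike. Press the lids beside their handle bars to find the one that rocks, then press that lid down at the middle of its bar until it is fully home. Only press: do not lift any lid or disturb the tin, cup and teaspoon, and finish with the hand clear.

Things in the scene. Friction and masses are not known exactly. Their poses are not given: they have to be found in the camera images.
- jar_a_rim (a point): centre of the rim (70 mm above the worktop) of one of three alike, fixed white stoneware jars, 80 mm across. x axis: along the handle bar of its wooden lid; z up. Lid 84 mm across, 12 mm thick; bar 50 mm long, 12 wide, 16 high, over its middle. Lid home: lid top 12 mm, bar top 28 mm above this point; not home: 5 mm higher. The lid not home may stand at any of the three places
- lid_a_rock (a joint): tilt of jar_a's lid about its bar, rad: 0 level, positive with its +y side up. A lid that is not home tips by about 0.14 under 1 to 2 N pressed on the lid's flat some 28 mm to either side (+y or -y) of the bar, and springs level when let go; pressing there does not seat it. A lid that is home does not tip
- lid_a_seat (a joint): how far jar_a's lid has gone down since the start, m: 0 at the start for every lid, negative if lifted. A lid that is not home goes down 0.005 and stops there, under about 10 N pressed on the middle of its bar, and stays by friction; a lid that is home stays at 0
- jar_b_rim (a point): centre of the rim (70 mm above the worktop) of one of three alike, fixed white stoneware jars, 80 mm across. x axis: along the handle bar of its wooden lid; z up. Lid 84 mm across, 12 mm thick; bar 50 mm long, 12 wide, 16 high, over its middle. Lid home: lid top 12 mm, bar top 28 mm above this point; not home: 5 mm higher. The lid not home may stand at any of the three places
- lid_b_rock (a joint): tilt of jar_b's lid about its bar, rad: 0 level, positive with its +y side up. A lid that is not home tips by about 0.14 under 1 to 2 N pressed on the lid's flat some 28 mm to either side (+y or -y) of the bar, and springs level when let go; pressing there does not seat it. A lid that is home does not tip
- lid_b_seat (a joint): how far jar_b's lid has gone down since the start, m: 0 at the start for every lid, negative if lifted. A lid that is not home goes down 0.005 and stops there, under about 10 N pressed on the middle of its bar, and stays by friction; a lid that is home stays at 0
- jar_c_rim (a point): centre of the rim (70 mm above the worktop) of one of three alike, fixed white stoneware jars, 80 mm across. x axis: along the handle bar of its wooden lid; z up. Lid 84 mm across, 12 mm thick; bar 50 mm long, 12 wide, 16 high, over its middle. Lid home: lid top 12 mm, bar top 28 mm above this point; not home: 5 mm higher. The lid not home may stand at any of the three places
- lid_c_rock (a joint): tilt of jar_c's lid about its bar, rad: 0 level, positive with its +y side up. A lid that is not home tips by about 0.14 under 1 to 2 N pressed on the lid's flat some 28 mm to either side (+y or -y) of the bar, and springs level when let go; pressing there does not seat it. A lid that is home does not tip
- lid_c_seat (a joint): how far jar_c's lid has gone down since the start, m: 0 at the start for every lid, negative if lifted. A lid that is not home goes down 0.005 and stops there, under about 10 N pressed on the middle of its bar, and stays by friction; a lid that is home stays at 0
- tin: small food tin, 57 mm across, 72 mm tall, loose on the worktop, origin under its middle, z up; a bystander to be left alone
- cup: striped espresso cup, 60x83x49 mm, loose on the worktop, origin under its middle, z up; a bystander to be left alone
- teaspoon: metal teaspoon, 132 mm long, 11 mm high, loose on the worktop, origin under its middle, z up; a bystander to be left alone
Things that resemble listed ones, but are neither listed nor needed, are in the scene too. Leave any pink or turquoise look-alike of the part that bears jar_b_rim alone. Leave any yellow look-alike of the part that bears jar_a_rim alone.

How it is judged:
By the outcome, as a careful person would: the job done as asked, in the order asked, and still so for the second after the job is handed in, with the robot touching nothing.
It also fails if it takes over 48 s, if anything falls off the work surface, if the arm or the gripper's body presses on something with over 40 N, if the wrist force passes 120 N, or if a joint passes its speed limit or range.

### The arm

A 7-joint arm with a two-finger parallel gripper is mounted at the origin on a cart in front of the work surface, level with it; the furniture and walls round the work are solid. World frame = base frame: x ahead of the robot, y to its left, z up, the work surface at z = 0. Lengths are in mm, angles in rad, forces in N, time in s.
With the tool pointing down it reaches from about 400 to 875 mm from the base axis. Payload 4.4 kg.
Tool frame: the origin (TCP) lies at the very end of the fingers, on their centre line; the grasp point (between the pads) lies ctrl.grip_point_offset behind it (ctrl.grip_point_offset is the distance from the TCP to the grasp point, in mm); z points along the fingers, y is the line along which they close (so a half turn about z gives the same grasp; the last joint's range is limited). The gripper opens to 85 mm and grips with 20 to 120 N. Pads are 22 mm wide; open, the fingers measure 114 mm over their backs; the gripper's body (76 mm by 85 mm) begins 54 mm behind the grasp point. The pads swing forward as they close: fully open they stand 13 mm farther back than shut.
Start: joints at [1.109, 0.628, 0.038, 1.517, -0.027, 0.996, -0.02], TCP at [250.633, -599.751, 231.313] pointing down, gripper open.
Joint ranges: [-3.06, 3.06], [-0.37, 2.12], [-1.25, 1.32], [0.18, 2.47], [-1.1, 4.24], [0.23, 1.98], [-2.94, 2.94]. Speed limits (rad/s): [2.57, 2.57, 3.14, 3.14, 3.14, 3.14, 3.14].

### API

Orientations are given as [roll, pitch, yaw] about the fixed x, y, z axes, in that order (R = Rz(yaw) Ry(pitch) Rx(roll)).
In Python, from rig import ctrl gives the robot as it stands. Calls block until the motion is done:
- ctrl.goto(position, orientation): joint-space move of the TCP to a pose.
- ctrl.move_l(position, ori=None, v=150, threshold=None): straight line of the TCP; ori=None keeps the orientation; v is the mean speed in mm/s. With threshold (N) it stops when the force on the tool has changed by that much, and returns True; else False.
- ctrl.set_joints(angles): joint-space move.
- ctrl.set_gripper(opening, newtons=None): finger opening in mm; newtons is the grip in N (None keeps the last); returns when the fingers have stopped.
- ctrl.wait(seconds).
- ctrl.solve_ik(position, orientation): joint angles nearest the present ones, or None.
- ctrl.get_obs(): the state.
- ctrl.get_image(name): name is "side" or "top"; returns a dict with "color" (420x560x3 uint8, red, green, blue), "range_z" (420x560 float32, mm along the optical axis (not along the pixel's ray), 0 where there is no reading), "fx", "fy", "cx", "cy" (pixels), "R" (3x3) and "t" (3): a world point X has camera coordinates R X + t. Camera axes: x right, y down, z forward; pixel columns grow to the right and rows downward; lengths in mm; the calibration is good to about 2 mm. A picture is of the moment at which its call begins.
A pose or a line that the arm cannot do raises ctrl.Unreachable and nothing moves.
- ctrl.close_job(): hands the job in; it is judged then, once.
Trained networks look in the newest picture that a camera, given by its name, has taken for a name from the list of things; names that differ only in an ending like _2 or _b are one class to them, and where a whole thing is asked for, a point or a joint stands for the part that bears it (a point fixed in the world has none). Each returns a list of dicts, best first, with "conf" (0 to 1); they miss things now and then, are a little off and sometimes report something else, mostly with a low value. They report only what shows in the picture. A call takes as long as a camera call. They do not tell look-alikes from the thing itself.
- ctrl.boxes_of(camera, label): "at" ([x, y, z] in mm, in the coordinates of the camera as it stood for that picture, good to about 4 mm: the middle of the surface that is visible of it).
The state is a dict: "time": time; "q": joint angles; "joint_vel": joint speeds; "joint_efforts": joint torques, N m; "tcp_pos": TCP position; "orientation": TCP orientation; "contact_force": force on the tool from outside, world axes, zero at the start; "wrist_torque": the same for the moment, N m; "width": finger opening in mm; "finger_force": force on a finger pad.
Only numpy, scipy, OpenCV 4.12 (cv2) and the standard library are available. Lean on these libraries where they do the work, as an engineer would, in place of code of your own. Each camera call takes 0.05 s, during which the arm holds its last target. There are 200 camera calls.

## Working session

There is one attempt and no reset: what is moved stays moved. The work goes in short steps, each a Python script; the robot and the scene stay as the last script left them, time stands still between calls to the robot, and variables do not carry over. Pictures are saved under pics/ and viewed, at most 10 in all, crops included, and the job is handed in when it is done.

```bash
ls; mkdir -p pics
cat > h.py <<'E'
import numpy as np, cv2
from rig import ctrl
def shot(c,n=None):
    im=ctrl.get_image(c)
    if n: cv2.imwrite(f'pics/{n}.png',im['color'][:,:,::-1])
    return im
def towld(im,p): return im['R'].T@(np.array(p)-im['t'])
def pts(im):
    z=im['range_z']; v,u=np.mgrid[:z.shape[0],:z.shape[1]]
    P=np.stack([(u-im['cx'])/im['fx']*z,(v-im['cy'])/im['fy']*z,z],-1)
    return (P-im['t'])@im['R']
def pix(im,X):
    c=im['R']@np.array(X)+im['t']; return (c[:2]/c[2]*[im['fx'],im['fy']]+[im['cx'],im['cy']]).round()
E
python3 - <<'E'
from h import *
a=shot('top','top1'); b=shot('side','side1')
np.save('top.npy',pts(a)); 
for c,im in(('top',a),('side',b)):
  for l in('jar_a_rim','lid_a_seat','tin','cup','teaspoon'):
    for d in ctrl.boxes_of(c,l):
      w=towld(im,d['at']); print(c,l,round(d['conf'],2),w.round(),pix(im,w))
o=ctrl.get_obs();print(o['time'],o['orientation'],o['width'],ctrl.grip_point_offset)
cv2.imwrite('pics/both.png',np.hstack([cv2.imread('pics/top1.png'),cv2.imread('pics/side1.png')])[:, :])
E
```

```text
pics
top jar_a_rim 0.8 [ 494. -303.   79.] [334. 240.]
top jar_a_rim 0.77 [ 396. -427.   79.] [394. 288.]
top lid_a_seat 0.94 [ 397. -432.   76.] [396. 287.]
top lid_a_seat 0.6 [ 496. -292.   85.] [329. 240.]
top lid_a_seat 0.16 [484.  26.  87.] [175. 245.]
top tin 0.73 [697.  83.  70.] [151. 145.]
top cup 0.66 [ 606. -146.   81.] [258. 187.]
top cup 0.63 [729. -64.  26.] [223. 135.]
top teaspoon 0.91 [372. -59.   4.] [220. 297.]
side jar_a_rim 0.68 [ 490. -322.   77.] [252. 253.]
side jar_a_rim 0.63 [ 398. -451.   85.] [194. 305.]
side lid_a_seat 0.86 [ 493. -308.   85.] [254. 245.]
side lid_a_seat 0.75 [ 394. -443.   82.] [193. 303.]
side lid_a_seat 0.48 [ 605. -153.   79.] [308. 195.]
side lid_a_seat 0.44 [692.  66.  48.] [337. 151.]
side tin 0.88 [694.  69.  46.] [338. 151.]
side teaspoon 0.53 [368. -76.   7.] [207. 201.]
0.6 [ 3.14156958e+00 -4.96283107e-05  3.95778960e-01] 85.3406108425512 18.700000000000003
```

View pics/top1.png

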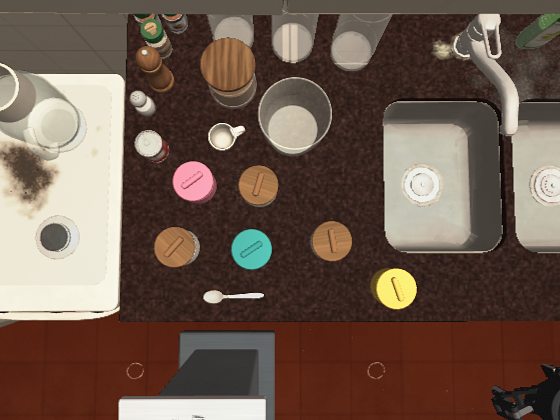

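View pics/side1.png

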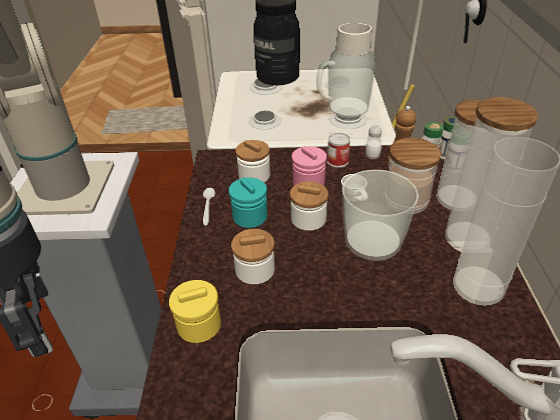

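Top view: the three wooden lids on white jars are at (332,241), (259,186) and (176,247). The pink (194,181), turquoise (252,249) and yellow (397,289) ones are look-alikes to leave alone. Next I'll measure lid centres, bar axes and heights, with a crop to confirm.

```bash
cat > meas.py <<'E'
from h import *
def fit(P,u,v):
    Q=P[v-32:v+33,u-32:u+33].reshape(-1,3); c0=P[v,u]
    Q=Q[(np.hypot(*(Q-c0)[:,:2].T)<60)]
    L=Q[(Q[:,2]>76)&(Q[:,2]<91)]; B=Q[(Q[:,2]>93)&(Q[:,2]<108)]
    (cx,cy),r=cv2.minEnclosingCircle(L[:,:2].astype(np.float32))
    bc=B.mean(0); d=np.linalg.svd(B[:,:2]-bc[:2])[2][0]
    rr=cv2.minAreaRect(B[:,:2].astype(np.float32))
    return dict(circ=(cx,cy,r),bar=bc,rect=rr,ang=np.arctan2(d[1],d[0])%np.pi,ztop=np.median(L[:,2]),zbar=np.median(B[:,2]),n=len(B))
E
python3 - <<'E'
from meas import *
P=np.load('top.npy')
for n,(u,v) in dict(right=(332,241),mid=(259,186),left=(176,247)).items(): print(n,fit(P,u,v))
i=cv2.imread('pics/top1.png')[140:275,140:360]; cv2.imwrite('pics/crop.png',cv2.resize(i,None,fx=3.6,fy=3.6,interpolation=2))
E
```

```text
right {'circ': (493.8193359375, -298.3866882324219, 42.024898529052734), 'bar': array([ 493.559624  , -297.7410415 ,   96.75732237]), 'rect': ((493.5421447753906, -297.999755859375), (48.72616195678711, 12.315889358520508), 9.98265552520752), 'ang': np.float64(0.17148019631362965), 'ztop': np.float64(82.3074868744392), 'zbar': np.float64(96.57512381537204), 'n': 135}
mid {'circ': (611.0631103515625, -145.26028442382812, 42.07986068725586), 'bar': array([ 610.0915342 , -145.36889947,   97.02524515]), 'rect': ((610.4512329101562, -145.22303771972656), (11.81179141998291, 49.29642868041992), 73.0558853149414), 'ang': np.float64(2.846543878350804), 'ztop': np.float64(82.34650552348472), 'zbar': np.float64(96.78394513096293), 'n': 132}
left {'circ': (481.33319091796875, 26.892282485961914, 42.335594177246094), 'bar': array([480.86538373,  26.16250446, 100.98217562]), 'rect': ((480.8026123046875, 26.577390670776367), (12.657133102416992, 50.20079040527344), 49.986244201660156), 'ang': np.float64(2.416258420779235), 'ztop': np.float64(87.13342255924654), 'zbar': np.float64(101.13101140297111), 'n': 152}
```

View pics/crop.png

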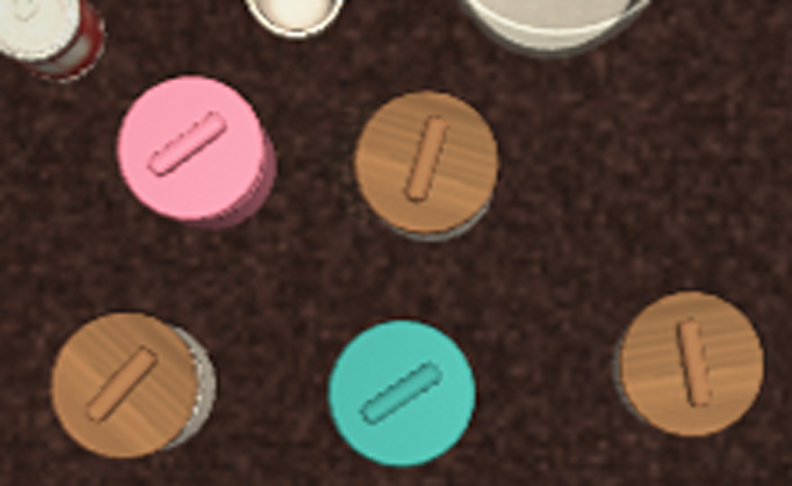

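Right and mid lids sit at 82 mm and 97 mm (lid top, bar top), the left at 87 and 101, so the left is the suspect. I'll test by pressing anyway, starting with the right lid, which is nearest the hand.

```bash
cat >> meas.py <<'E'
J=dict(right=(493.7,-298.1,.1728,82.3),mid=(610.5,-145.3,2.846,82.3),left=(481.1,26.6,2.436,87.1))
def ori(n,above):
    q=np.array(ctrl.get_obs()['q']); best=None
    for k in(-1,0,1):
        o=[np.pi,0,J[n][2]+np.pi/2+k*np.pi]
        s=ctrl.solve_ik(above,o)
        if s is not None:
            d=np.abs(np.array(s)-q).max()
            if best is None or d<best[0]: best=(d,o)
    return best[1]
def test(n,side,off=28):
    x,y,a,z=J[n]; p=np.array([x-side*off*np.sin(a),y+side*off*np.cos(a)])
    o=ori(n,[*p,160]); ctrl.goto([*p,160],o); ctrl.move_l([*p,z+10],v=120); ctrl.wait(.2)
    f0=ctrl.get_obs()['contact_force']
    hit=ctrl.move_l([*p,z-7],v=15,threshold=1.5)
    ob=ctrl.get_obs(); im=shot('top','press_'+n); shot('side','pside_'+n)
    print(n,side,'hit',hit,'z',ob['tcp_pos'],'dF',np.subtract(ob['contact_force'],f0).round(2),'t',ob['time'])
    W=pts(im); d=W[...,:2]-[x,y]; v=-d[...,0]*np.sin(a)+d[...,1]*np.cos(a); u=d[...,0]*np.cos(a)+d[...,1]*np.sin(a)
    m=(np.hypot(u,v)<39)&(v*side<-9)&(W[...,2]>70)&(W[...,2]<100)
    A=np.c_[v[m],u[m],np.ones(m.sum())]; print(' tilt far side (slope v,u,z0)',np.linalg.lstsq(A,W[...,2][m],rcond=None)[0].round(3),m.sum())
    return p,z
def up(p): ctrl.move_l([*p,160],v=150)
E
python3 - <<'E'
from meas import *
ctrl.set_gripper(0)
p,z=test('right',1)
print(ctrl.get_obs()['width'])
E
```

```text
right 1 hit True z [ 488.83350873 -270.40866813   81.88062178] dF [-0.25  0.05  3.66] t 4.5333
 tilt far side (slope v,u,z0) [0. 0. 0.] 0
-0.04033554631604114
```

View pics/pside_right.png

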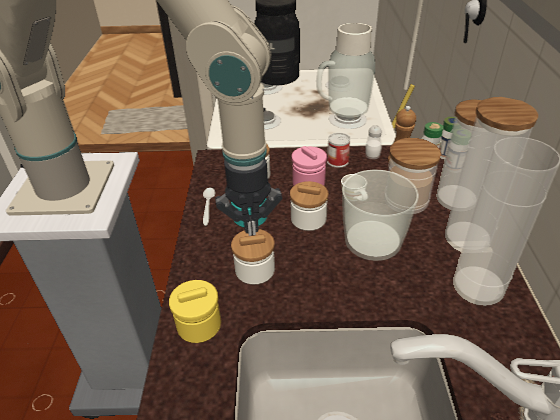

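The right lid carried 3.7 N at 81.9 mm, its home height, and is level in the side view at (253,245). It does not rock. Now the mid lid, then the left, taking tilt from the side camera.

```bash
sed -i "s/im=shot('top','press_'+n); shot('side','pside_'+n)/im=shot('side','pside_'+n)/" meas.py
python3 - <<'E'
from meas import *
up(ctrl.get_obs()['tcp_pos'][:2])
p,z=test('mid',-1); up(p)
p,z=test('left',-1)
E
```

```text
mid -1 hit True z [ 618.62801016 -118.42111907   81.9281245 ] dF [-0.29 -0.37  4.47] t 7.7667
 tilt far side (slope v,u,z0) [-5.0000e-02  3.9000e-02  8.2983e+01] 248
left -1 hit True z [499.51400071  48.25159105  84.81902987] dF [-0.72  0.94  2.05] t 10.9833
 tilt far side (slope v,u,z0) [-0.202  0.121 91.025] 197
```

View pics/pside_left.png

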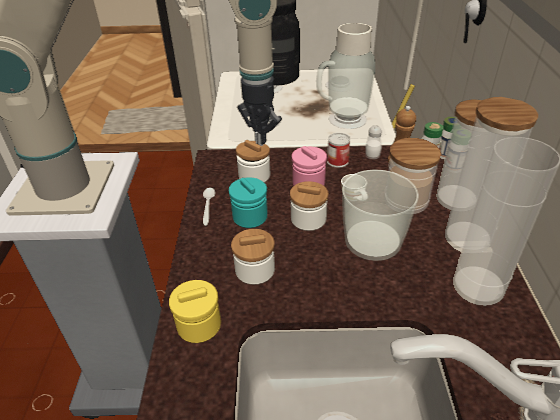

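The left lid yielded under about 2 N, tip 2.3 mm below its top, with its near side raised in the side view at (254,150). I'll press slightly deeper for a clear rock, release, then press the bar middle.

Run:
```python
from meas import *
p=np.array(ctrl.get_obs()['tcp_pos'])
h=ctrl.move_l([*p[:2],83],v=10,threshold=2); o=ctrl.get_obs(); print(h,o['tcp_pos'],o['contact_force'])
im=shot('side')
up(p[:2]); ctrl.wait(.3)
f=fit(pts(shot('top')),176,247) if 0 else None
x,y,a,z=J['left']; o=ctrl.get_obs()['orientation']
ctrl.move_l([x,y,115]); ctrl.wait(.2)
f0=np.array(ctrl.get_obs()['contact_force'])
h=ctrl.move_l([x,y,108],v=60)
for zz in np.arange(103,94.9,-1):
    h=ctrl.move_l([x,y,zz],v=10,threshold=25); ob=ctrl.get_obs(); d=np.array(ob['contact_force'])-f0
    print(zz,h,ob['tcp_pos'][2].round(2) if hasattr(ob['tcp_pos'][2],'round') else ob['tcp_pos'][2],d.round(1),ob['time'])
    if h or d[2]>25: break
```

```text
True [499.8744759   48.53026752  83.74808859] [0.41993269 0.07536929 4.90774712]
103.0 False 102.97 [-1.2  0.6 -1.4] 13.8917
102.0 False 102.11 [-0.7  0.4  1.4] 14.1417
101.0 False 101.32 [-1.6  0.9  3.9] 14.3917
100.0 False 100.35 [-1.6 -0.2  5.3] 14.6417
99.0 False 99.36 [-2.1 -0.7  5.7] 14.8917
98.0 False 98.36 [-1.4 -0.3  5.3] 15.1417
97.0 False 97.37 [-1.7  0.1  4.9] 15.3917
96.0 False 96.91 [-2.9 -0.5 11. ] 15.6417
95.0 False 96.73 [-4.2 -1.1 21.3] 15.8917
```

The lid went down 5 mm and hit a stop at 96.8 mm, the home height, with force rising to 21 N. I'll withdraw and check.

Run:
```python
from meas import *
x,y,a,z=J['left']
ctrl.move_l([x,y,200],v=120); ctrl.set_joints([1.109, 0.628, 0.038, 1.517, -0.027, 0.996, -0.02]); ctrl.wait(.3)
im=shot('top','end'); P=pts(im)
for n,(u,v) in dict(right=(332,241),mid=(259,186),left=(176,247)).items():
    f=fit(P,u,v); print(n,f['circ'],f['ztop'],f['zbar'])
d=np.abs(im['color'].astype(int)-cv2.imread('pics/top1.png')[:,:,::-1]).sum(2); d=d[:330]>60
print(d.sum(),np.argwhere(d)[:, ::-1].min(0) if d.any() else '',np.argwhere(d)[:, ::-1].max(0) if d.any() else '')
print(ctrl.get_obs()['time'],ctrl.get_obs()['contact_force'])
```

```text
right (494.0867614746094, -298.285888671875, 42.126609802246094) 82.27269229142915 96.55195051161616
mid (610.9625854492188, -145.2292022705078, 41.98832702636719) 82.40746258647683 96.93781971100984
left (481.0428771972656, 26.642831802368164, 42.179500579833984) 82.29296698867043 96.81865442183683
113 [154 182] [255 265]
19.6417 [0.24061758 0.81216842 0.40558259]
```

View pics/end.png

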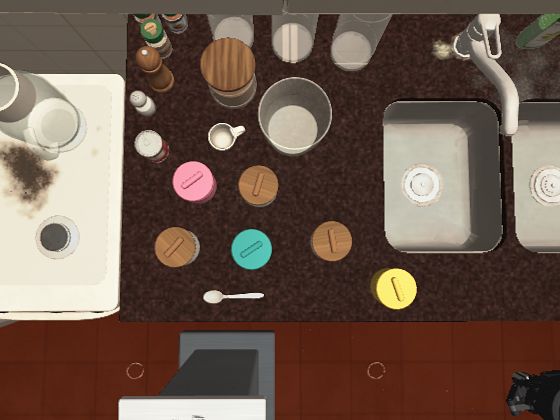

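All three lids now measure 82.3 mm at the lid top. In the picture the tin, cup (222,136) and spoon (233,296) haven't moved, and the hand is clear at the lower right.

```bash
python3 -c "
from rig import ctrl
print(ctrl.close_job())"
```

```text
the job is handed in; nothing more can be done
None
```

The left wooden lid was the one that rocked; I pressed it home at the middle of its bar (5 mm down, now level with the other two), left the tin, cup and teaspoon undisturbed, moved the hand clear, and handed the job in at about 20 s.

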